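# Walk the mould block round to the stop bar

### The job

The heavy aluminium sugar-mould block stands askew in front of the steel stop bar. Without gripping or lifting it, walk it round by pushing its corners in turn with the fingertips until its red face looks squarely at the bar while the block still stands clear of it, then push it forward until the whole red face is flush against the bar, between its two brass screws. Leave everything else where it stands, and finish with the hand clear of everything.

Things in the scene. Friction and masses are not known exactly. Their poses are not given: they have to be found in the camera images.
- block: Loose aluminium block, plain box 100 (x) x 150 (y) x 45 mm high, 1.2-1.8 kg, flat top; takes roughly 5-18 N to slide. Origin: centre of underside, z up. Its +x side (150 mm long) is the red face, with a red stripe on top. At the start it is turned 45-80 degrees counter-clockwise (from above) from facing the bar: turn it clockwise. Nearest corner then 10 mm or more off the bar.
- face_left (a point): Point on the block's red face at its +y end: block frame (50, 75, 20) mm. Axes as the block's.
- face_right (a point): Point on the block's red face at its -y end: block frame (50, -75, 20) mm. Axes as the block's.
- fence_face (a point): Middle of the near (robot-side) face of the fixed steel stop bar, 20 mm above the counter. x points into the bar, square to its face, away from the robot; y to the left along the bar; z up. Bar 340 mm long (y), 24 mm thick, 30 mm high; two brass screw heads, 18 mm across, at y = +110 and -110 mm on its top reach 42 mm. Its position and yaw (up to 0.25 rad) vary.
- cutter: Bystander: steel ring cutter, 60 mm across, 45 mm high, behind the bar. Origin: centre of its underside.
- colour: Bystander: small green bottle with black cap, 36 mm across, 85 mm high, just past the left end of the bar. Origin: centre of its underside.
- knife: Bystander: spatula 200 mm long lying roughly square to the bar, some 235 mm right of the bar's middle. Origin: about the middle of its length, on its underside.
- torch: Bystander: blowtorch on a blue can 68 mm across, with black head and steel nozzle (reaching 100 mm out), 170 mm high, left. Origin: centre of its underside.
- jug: Bystander: white mug 90 mm across, 100 mm high, left. Origin: centre of its underside.

How it is judged (in metres and radians):
On the way, in this order (a step that is already met when the one before it is completed fails the run):
1. the block's red face is square to the bar within 10 degrees while the block stands clear of the bar by 12 mm or more (angle between the x axis of block and the x axis of fence_face, either way round below 0.175 rad and x of each of face_left, face_right in the frame of fence_face below -0.012 m), for 0.2 s.
2. both ends of the red face are within 5 mm of the bar and between its two brass screws (x of each of face_left, face_right in the frame of fence_face above -0.005 m and y of face_left in the frame of fence_face between -0.11 and 0.11 m and y of face_right in the frame of fence_face between -0.11 and 0.11 m), for 0.2 s.
At the end, for the whole second after the job is handed in: Both ends of the red face lie within 5 mm of the bar's near face and both ends lie between the centres of the two brass screws, within 110 mm of the bar's middle; the block lies flat on the counter, at rest and not held (all of step 2 and height (world z) of block below 0.005 m and linear speed of block below 0.01 m/s and angle between block's own z axis and vertical below 0.05 rad); the robot touches nothing.
It fails at once if the block is lifted (10 mm) or tipped (7 degrees) (height (world z) of block above 0.01 m or angle between block's own z axis and vertical above 0.12 rad).
It fails at once if a bystander (cutter, bottle, spatula, torch or mug) is moved by more than 20 mm (distance of any of cutter, colour, knife, torch, jug from where it was at the start of the episode above 0.02 m).
It also fails if it takes over 72 s, if anything falls off the work surface, if the arm or the gripper's body presses on something with over 40 N, if the wrist force passes 120 N, or if a joint passes its speed limit or range.

### The arm

A 6-joint arm with a two-finger parallel gripper is mounted at the origin on the work surface. World frame = base frame: x ahead of the robot, y to its left, z up, the work surface at z = 0. Lengths are in mm, angles in rad, forces in N, time in s.
With the tool pointing down it reaches from about 300 to 850 mm from the base axis. Payload 5.4 kg.
Tool frame: the origin (TCP) lies at the very end of the fingers, on their centre line; the grasp point (between the pads) lies r.grip_depth behind it (r.grip_depth is the distance from the TCP to the grasp point, in mm); z points along the fingers, x is the direction in which the jaws open and shut, and the axes are right-handed (so a half turn about z gives the same grasp; the last joint's range is limited). The gripper opens to 85 mm and grips with 20 to 120 N. Pads are 22 mm wide; open, the fingers measure 114 mm over their backs; the gripper's body (76 mm by 85 mm) begins 54 mm behind the grasp point. The pads swing forward as they close: fully open they stand 13 mm farther back than shut.
Start: joints at [-1.433, 0.158, 1.597, -0, 1.386, -0.21], TCP at [195.953, -540.563, 231.299] pointing down, gripper open.
Joint ranges: [-2.91, 2.91], [-0.94, 2.29], [0.18, 2.7], [-1.29, 4.43], [0.17, 2.64], [-3, 3]. Speed limits (rad/s): [2.57, 2.57, 3.14, 3.14, 3.14, 3.14].

### API

Orientations are given as [roll, pitch, yaw] about the fixed x, y, z axes, in that order (R = Rz(yaw) Ry(pitch) Rx(roll)).
In Python, from workcell import r gives the robot as it stands.
- The arm moves only by the tool send_rows, never from a script. Its argument "deltas" is a list of rows, each an object of numbers: "tx", "ty", "tz": the shift along the tool's x, y, z in m; "wx", "wy", "wz": the turn, a rotation vector about the tool's x, y, z in degrees; "gripper": the closure, from -1 (fully open) to 1 (shut). In form: [{"tx": .., "ty": .., "tz": .., "wx": .., "wy": .., "wz": .., "gripper": ..}, ...]. A call has 1 to 12 rows; each row shifts and turns the commanded pose from where the row before left it, along the tool's axes as they then stand; what a row does not reach is not made up. A row lasts 1/10 s, in which the tool goes at most 50 mm and 8.59 degrees, less where a joint would pass 70% of its speed; a pose out of reach is approached as far as the arm can. A call with a gripper value outside its range is refused whole. The fingers move at their own pace and stop on an object; "newtons" is the grip in N (left out, the last holds). Time passes only in rows, so rows that do not move let the fingers close. It gives the time, the measured TCP pose, the force and the opening at its end, in the units of the state.
- r.sense(): the state, without advancing time (a new reading comes with each control period).
- r.grab_frame(name): name is "side" or "top" or "wrist"; returns the picture (420x560x3 uint8, blue, green, red); there is no depth.
- r.get_calibration(name): a dict with "mtx" (3x3 intrinsics, pixels), "rvec" (rotation vector, rad) and "tvec" (3), from world to camera coordinates, as OpenCV has them. Camera axes: x right, y down, z forward; pixel columns grow to the right and rows downward; lengths in mm; the calibration is good to about 2 mm. A picture is of the moment at which its call begins: read the wrist's pose just before it. get_calibration takes no time and is no camera call; for the wrist camera it gives the pose at the moment of the call.
- r.sign_off(): hands the job in, once; it reports no verdict.
Trained networks look in the newest picture that a camera, given by its name, has taken for a name from the list of things; names that differ only in an ending like _2 or _b are one class to them, and where a whole thing is asked for, a point or a joint stands for the part that bears it (a point fixed in the world has none). Each returns a list of dicts, best first, with "conf" (0 to 1); they miss things now and then, are a little off and sometimes report something else, mostly with a low value. They report only what shows in the picture. A call takes as long as a camera call.
- r.masks_of(camera, query): "mask" (420x560 bool, what is visible of it) and "uv" ([column, row] in pixels, amid what is visible of it).
The state is a dict: "time_s": time; "q": joint angles; "joint_velocities": joint speeds; "effort": joint torques, N m; "eef_pos": TCP position; "tcp_rot": TCP orientation; "wrist_force": force on the tool from outside, world axes, zero at the start; "wrist_torque": the same for the moment, N m; "finger_gap": opening from 0.0 (shut) to 1.0 (fully open).
Only numpy, scipy, OpenCV 4.12 (cv2) and the standard library are available. Lean on these libraries where they do the work, as an engineer would, in place of code of your own. Each camera call takes 0.05 s, during which the arm holds its last target. There are 200 camera calls.

## Working session

There is one attempt and no reset: what is moved stays moved. The work goes in short steps, Python scripts to look and compute and a tool call to move; the robot and the scene stay as the last step left them, time stands still between calls to the robot, and variables do not carry over. Pictures are saved under pics/ and viewed, about 8 in all and at most 12, crops included, and the job is handed in when it is done.

Besides the shell and the picture viewer there is one more tool, called after "Emit:" as name(argument=value, ...) on one line, values as JSON. send_rows: Moves the arm, as the interface text tells. Its arguments: {"type":"object","properties":{"deltas":{"type":"array","items":{"type":"object","properties":{"tx":{"type":"number"},"ty":{"type":"number"},"tz":{"type":"number"},"wx":{"type":"number"},"wy":{"type":"number"},"wz":{"type":"number"},"gripper":{"type":"number"}}}},"newtons":{"type":"number"}},"required":["deltas"]}

```bash
mkdir -p pics; ls; cat > h.py <<'E'
import numpy as np, cv2
from workcell import r
def ray(name,uv,z):
    c=r.get_calibration(name);K=np.array(c['mtx'],float);R=cv2.Rodrigues(np.array(c['rvec'],float))[0];t=np.array(c['tvec'],float).ravel()
    d=R.T@np.linalg.inv(K)@np.array([uv[0],uv[1],1.]);o=-R.T@t
    return o+d*(z-o[2])/d[2]
def proj(name,P):
    c=r.get_calibration(name)
    return cv2.projectPoints(np.array(P,float).reshape(-1,1,3),np.array(c['rvec'],float),np.array(c['tvec'],float),np.array(c['mtx'],float),None)[0].reshape(-1,2)
E
python3 - <<'E'
from h import *
for n in('top','side'):
    im=r.grab_frame(n);cv2.imwrite(f'pics/{n}0.png',im)
    c=r.get_calibration(n);R=cv2.Rodrigues(np.array(c['rvec'],float))[0];print(n,(-R.T@np.array(c['tvec'],float).ravel()).round())
    for q in('block','face_left','fence_face','cutter','colour','knife','torch','jug'):
        for m in r.masks_of(n,q)[:1]: print(q,round(m['conf'],2),np.round(m['uv']),ray(n,m['uv'],20).round(),m['mask'].sum())
print(r.sense(),r.grip_depth)
E
```

```text
pics
top [ 546.   79. 1266.]
block 0.74 [274. 217.] [578.  57.  20.] 2709
face_left 0.86 [274. 221.] [569.  56.  20.] 2635
fence_face 0.86 [290. 167.] [699.  18.  20.] 1605
cutter 0.48 [272. 143.] [757.  60.  20.] 149
colour 0.51 [202. 193.] [637. 230.  20.] 227
knife 0.7 [388. 219.] [ 572. -217.   20.] 1353
torch 0.6 [115. 189.] [646. 438.  20.] 1322
jug 0.96 [136. 270.] [453. 385.  20.] 1776
side [ 457. -584.  546.]
block 0.55 [272. 226.] [579.  57.  20.] 3437
face_left 0.8 [271. 225.] [577.  61.  20.] 3566
fence_face 0.81 [336. 246.] [691. -34.  20.] 1885
cutter 0.57 [360. 209.] [783.  73.  20.] 757
colour 0.81 [280. 173.] [642. 262.  20.] 407
knife 0.76 [297. 347.] [ 557. -238.   20.] 3019
torch 0.72 [361. 210.] [784.  69.  20.] 767
jug 0.88 [197. 148.] [445. 452.  20.] 1768
{'time_s': 0.9, 'q': array([-1.43308272e+00,  1.58387889e-01,  1.59698198e+00,  7.81722970e-06,
        1.38617564e+00, -2.10103477e-01]), 'joint_velocities': array([0.00051026, 0.00105972, 0.00132252, 0.00053249, 0.00112151,
       0.00054993]), 'effort': array([-1.08388813e-03, -3.96013319e+01, -3.31699848e+01, -1.98324451e-04,
        7.30302236e-04, -1.93891303e-06]), 'eef_pos': array([ 195.96720354, -540.57557   ,  231.31499413]), 'tcp_rot': array([ 3.14159034e+00, -4.77098347e-05, -1.22298067e+00]), 'wrist_force': array([-0.09695937,  0.82964513, -0.12934999]), 'wrist_torque': array([0.02749913, 0.01752034, 0.02338203]), 'finger_gap': 1.0012148529501856} 18.700000000000003
```

```bash
cat >> h.py <<'E'
from scipy.optimize import minimize
def box(x,y,a,lx,ly,h):
    p=np.array([[i*lx/2,j*ly/2,k] for i,j in((1,1),(-1,1),(-1,-1),(1,-1)) for k in(0,h)])
    c,s=np.cos(a),np.sin(a)
    return np.c_[p[:,0]*c-p[:,1]*s+x,p[:,0]*s+p[:,1]*c+y,p[:,2]]
def fit(name,mask,g,lx,ly,h):
    m=np.kron(mask.astype(np.uint8),np.ones((4,4),np.uint8))
    def cost(v):
        hu=cv2.convexHull(((proj(name,box(v[0],v[1],v[2]/100,lx,ly,h))+.5)*4).round().astype(np.int32))
        z=np.zeros_like(m);cv2.fillConvexPoly(z,hu,1);return 1-(z&m).sum()/(z|m).sum()
    b=min((minimize(cost,[g[0],g[1],100*(g[2]+d)],method='Nelder-Mead',options=dict(initial_simplex=[[g[0],g[1],100*(g[2]+d)],[g[0]+15,g[1],100*(g[2]+d)],[g[0],g[1]+15,100*(g[2]+d)],[g[0],g[1],100*(g[2]+d)+20]])) for d in(-.3,0,.3)),key=lambda o:o.fun)
    return b.x[0],b.x[1],b.x[2]/100,b.fun
E
python3 - <<'E'
from h import *
im=r.grab_frame('top')
mb=r.masks_of('top','block')[0]['mask'];mf=r.masks_of('top','fence_face')[0]['mask']
b=fit('top',mb,(575,57,1.1),100,150,45);f=fit('top',mf,(710,18,0),24,340,30)
print(np.round(b,3),np.round(f,3))
i=cv2.resize(im[90:300,60:460],None,fx=2,fy=2,interpolation=cv2.INTER_CUBIC)
for v,s in((b,(100,150,45)),(f,(24,340,30))):
    p=((proj('top',box(*v[:3],*s))-[60,90])*2+.5).astype(int)[1::2]
    cv2.polylines(i,[p],True,(255,0,255),1)
cv2.imwrite('pics/t1.png',i)
E
```

```text
[5.76249e+02 5.47010e+01 7.20000e-01 2.40000e-02] [737.102  31.686  -1.178   0.946]
```

View pics/t1.png

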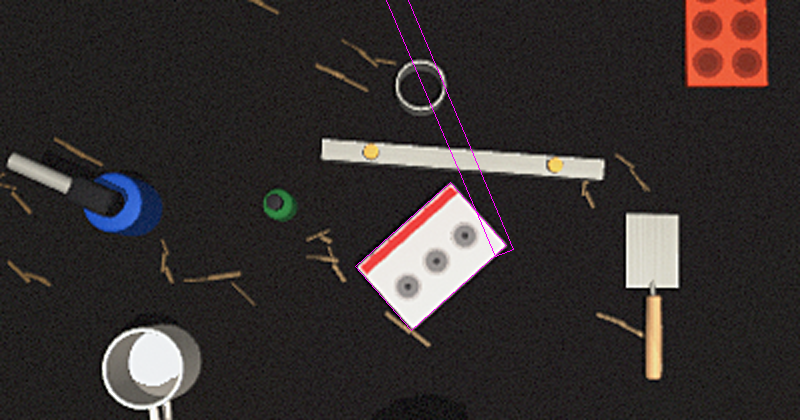

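View pics/side0.png

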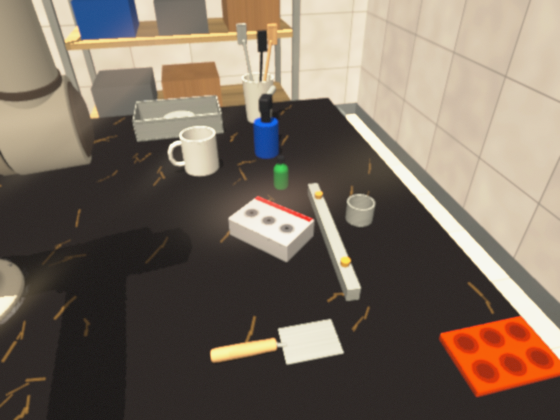

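The top view shows the block (red edge from crop (450,185) to (360,268), yaw ≈ 0.72) fitted well. The bar lies from crop (321,150) to (604,168) with its screws at (371,152) and (555,164). My bar fit was wrong, so I'll redo it. The side view confirms the layout and shows the spatula well to the right.

```bash
python3 - <<'E'
from h import *
im=r.grab_frame('top');hsv=cv2.cvtColor(im,cv2.COLOR_BGR2HSV)
mf=r.masks_of('top','fence_face')[0]['mask']
n,l,s,c=cv2.connectedComponentsWithStats(mf.astype(np.uint8));print([x for x in s[:,4]])
m=l==1+np.argmax(s[1:,4])
print('mask rect',cv2.minAreaRect(np.argwhere(m)[:,::-1].astype(np.float32)))
y=cv2.inRange(hsv[150:180,235:350],(15,100,120),(35,255,255));n,_,s,c=cv2.connectedComponentsWithStats(y);print(s[1:,4],c[1:]+[235,150])
for p in c[1:]: print('screw',ray('top',p+[235,150],42).round(1))
g=(cv2.cvtColor(im,cv2.COLOR_BGR2GRAY)>110).astype(np.uint8);g[:155]=0
roi=np.zeros_like(g);cv2.fillConvexPoly(roi,np.array([[216,154],[366,165],[366,185],[216,176]]),1)
n,l,s,c=cv2.connectedComponentsWithStats(g*roi);gm=l==1+np.argmax(s[1:,4])
from h import minimize
import h
for nm,k in(('net',m),('grey',gm)):
    def cost(v):
        M=np.kron(k.astype(np.uint8),np.ones((4,4),np.uint8));z=np.zeros_like(M)
        cv2.fillConvexPoly(z,cv2.convexHull(((proj('top',box(v[0],v[1],v[2]/100,24,340,30))+.5)*4).round().astype(np.int32)),1);return 1-(z&M).sum()/(z|M).sum()
    o=minimize(cost,[704,18,-6.4],method='Nelder-Mead',options=dict(initial_simplex=[[704,18,-6.4],[710,18,-6.4],[704,25,-6.4],[704,18,-3]]));print(nm,o.x.round(2),o.fun)
E
```

```text
[np.int32(233542), np.int32(1658)]
mask rect ((290.4861145019531, 170.183837890625), (141.95591735839844, 13.030014038085938), 4.325060844421387)
[43 45] [[245.         165.23255814]
 [337.02222222 171.95555556]]
screw [701.1 126.1  42. ]
screw [685.  -92.6  42. ]
net [692.71  16.8   -7.51] 0.06782069970845483
grey [694.9   15.58  -7.11] 0.09919839679358722
```

Emit:
send_rows(deltas=[{"wz": 8,"gripper": 1},{"wz": 8},{"wz": 7.6}], newtons=40)

```text
invalid input at $.deltas[0]: expected keys tx, ty, tz, wx, wy, wz, gripper
```

Emit:
send_rows(deltas=[{"tx": 0,"ty": 0,"tz": 0,"wx": 0,"wy": 0,"wz": 8.04,"gripper": 1},{"tx": 0,"ty": 0,"tz": 0,"wx": 0,"wy": 0,"wz": 8.04,"gripper": 1},{"tx": 0,"ty": 0,"tz": 0,"wx": 0,"wy": 0,"wz": 8.04,"gripper": 1},{"tx": -0.0364,"ty": -0.0138,"tz": 0,"wx": 0,"wy": 0,"wz": 0,"gripper": 1},{"tx": -0.0364,"ty": -0.0138,"tz": 0,"wx": 0,"wy": 0,"wz": 0,"gripper": 1},{"tx": -0.0364,"ty": -0.0138,"tz": 0,"wx": 0,"wy": 0,"wz": 0,"gripper": 1},{"tx": -0.0364,"ty": -0.0138,"tz": 0,"wx": 0,"wy": 0,"wz": 0,"gripper": 1},{"tx": -0.0364,"ty": -0.0138,"tz": 0,"wx": 0,"wy": 0,"wz": 0,"gripper": 1},{"tx": -0.0364,"ty": -0.0138,"tz": 0,"wx": 0,"wy": 0,"wz": 0,"gripper": 1},{"tx": -0.0364,"ty": -0.0138,"tz": 0,"wx": 0,"wy": 0,"wz": 0,"gripper": 1},{"tx": -0.0364,"ty": -0.0138,"tz": 0,"wx": 0,"wy": 0,"wz": 0,"gripper": 1},{"tx": -0.0364,"ty": -0.0138,"tz": 0,"wx": 0,"wy": 0,"wz": 0,"gripper": 1}], newtons=40)

```text
time_s: 2.35
eef_pos: [344.2, -221.5, 231.5]
tcp_rot: [-3.141, -0.001, -1.644]
wrist_force: [0.8, 0.8, 0.2]
finger_gap: -0.003
```

Emit:
send_rows(deltas=[{"tx": -0.0364,"ty": -0.0138,"tz": 0,"wx": 0,"wy": 0,"wz": 0,"gripper": 1},{"tx": -0.0364,"ty": -0.0138,"tz": 0,"wx": 0,"wy": 0,"wz": 0,"gripper": 1},{"tx": -0.0364,"ty": -0.0138,"tz": 0,"wx": 0,"wy": 0,"wz": 0,"gripper": 1},{"tx": -0.0364,"ty": -0.0138,"tz": 0,"wx": 0,"wy": 0,"wz": 0,"gripper": 1},{"tx": -0.0364,"ty": -0.0138,"tz": 0,"wx": 0,"wy": 0,"wz": 0,"gripper": 1},{"tx": -0.0364,"ty": -0.0138,"tz": 0,"wx": 0,"wy": 0,"wz": 0,"gripper": 1},{"tx": -0.0364,"ty": -0.0138,"tz": 0,"wx": 0,"wy": 0,"wz": 0,"gripper": 1},{"tx": -0.0364,"ty": -0.0138,"tz": 0,"wx": 0,"wy": 0,"wz": 0,"gripper": 1},{"tx": -0.0364,"ty": -0.0138,"tz": 0.02,"wx": 0,"wy": 0,"wz": 0,"gripper": 1},{"tx": -0.0364,"ty": -0.0138,"tz": 0.03,"wx": 0,"wy": 0,"wz": 0,"gripper": 1},{"tx": -0.0364,"ty": -0.0138,"tz": 0.03,"wx": 0,"wy": 0,"wz": 0,"gripper": 1},{"tx": 0,"ty": 0,"tz": 0,"wx": 0,"wy": 0,"wz": 0,"gripper": 1}])

```text
time_s: 3.55
eef_pos: [521.6, 168.4, 145.2]
tcp_rot: [3.131, -0.0, -1.64]
wrist_force: [-0.4, -0.9, -0.5]
finger_gap: -0.002
```

```bash
cat >> h.py <<'E'
F=np.array([681.0,17.6]);A=-0.0735;RF=np.array([[np.cos(A),np.sin(A)],[-np.sin(A),np.cos(A)]])
def tcp():
    s=r.sense();p=np.array(s['eef_pos']);print('t',round(s['time_s'],2),'tcp bar',(RF@(p[:2]-F)).round(1),'z',p[2].round(1),'yaw rel',round(s['tcp_rot'][2]-A+np.pi/2,3),'F',np.round(s['wrist_force'],1))
def blk(g=None,show=False):
    im=r.grab_frame('top');ms=r.masks_of('top','block');v=None
    for m in ms[:1]:
        b=np.argwhere(m['mask']).mean(0)[::-1];w=ray('top',b,30)
        v=fit('top',m['mask'],(w[0],w[1],(0.4 if g is None else g)+A),100,150,45)
        c=RF@(np.array(v[:2])-F);a=v[2]-A
        R=np.array([[np.cos(a),-np.sin(a)],[np.sin(a),np.cos(a)]])
        print('block bar',c.round(1),'rel yaw',round(a,3),'deg',round(np.degrees(a),1),'loss',round(v[3],3),'corners',[(c+R@np.array(q)).round(1).tolist() for q in((50,75),(50,-75),(-50,-75),(-50,75))])
    return im,v
E
python3 -c "
from h import *
tcp();blk(.75)"
```

```text
t 3.55 tcp bar [-170.   138.7] z 145.2 yaw rel 0.004 F [-0.4 -0.9 -0.5]
block bar [-107.1   29.5] rel yaw 0.797 deg 45.6 loss 0.058 corners [[-125.8, 117.7], [-18.5, 12.8], [-88.4, -58.7], [-195.7, 46.2]]
```

Emit:
send_rows(deltas=[{"tx": 0,"ty": 0,"tz": 0.04,"wx": 0,"wy": 0,"wz": 0,"gripper": 1},{"tx": 0,"ty": 0,"tz": 0.04,"wx": 0,"wy": 0,"wz": 0,"gripper": 1},{"tx": 0,"ty": 0,"tz": 0.03,"wx": 0,"wy": 0,"wz": 0,"gripper": 1},{"tx": 0,"ty": 0,"tz": 0.016,"wx": 0,"wy": 0,"wz": 0,"gripper": 1},{"tx": 0,"ty": 0,"tz": 0,"wx": 0,"wy": 0,"wz": 0,"gripper": 1},{"tx": 0.006,"ty": -0.006,"tz": 0,"wx": 0,"wy": 0,"wz": 0,"gripper": 1},{"tx": 0.006,"ty": -0.006,"tz": 0,"wx": 0,"wy": 0,"wz": 0,"gripper": 1},{"tx": 0.005,"ty": -0.005,"tz": 0,"wx": 0,"wy": 0,"wz": 0,"gripper": 1},{"tx": 0.003,"ty": -0.003,"tz": 0,"wx": 0,"wy": 0,"wz": 0,"gripper": 1},{"tx": 0.003,"ty": -0.003,"tz": 0,"wx": 0,"wy": 0,"wz": 0,"gripper": 1},{"tx": 0,"ty": 0,"tz": 0,"wx": 0,"wy": 0,"wz": 0,"gripper": 1}])

```text
time_s: 4.75
eef_pos: [545.4, 142.7, 26.6]
tcp_rot: [3.14, 0.004, -1.645]
wrist_force: [-6.7, 8.4, 8.9]
finger_gap: -0.0
```

```bash
python3 -c "
from h import *
tcp();im,v=blk(.7)
cv2.imwrite('pics/t2.png',cv2.resize(im[130:280,160:380],None,fx=3,fy=3))"
```

```text
t 4.75 tcp bar [-144.4  114.8] z 26.6 yaw rel -0.001 F [-6.7  8.4  8.9]
block bar [-104.7   25.9] rel yaw 0.814 deg 46.6 loss 0.282 corners [[-124.9, 113.7], [-15.9, 10.7], [-84.5, -62.0], [-193.6, 41.1]]
```

View pics/t2.png

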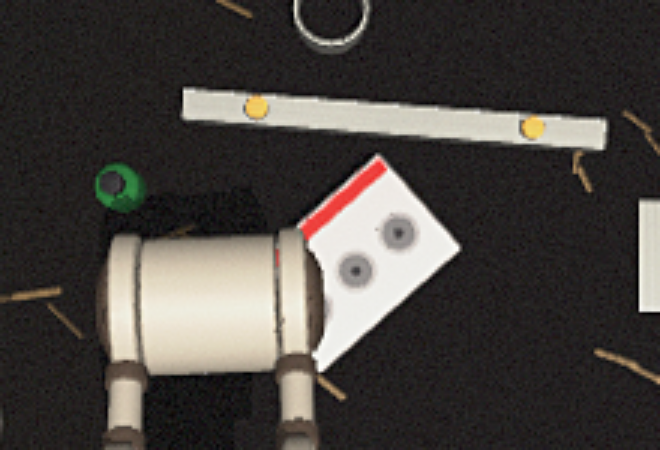

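Seen: hand at crop (220,300) against the block's left side, the corner just under the body. Contact is made, with force about 11 N. I'll push along the arc.

Emit:
send_rows(deltas=[{"tx": 0.0026,"ty": -0.0042,"tz": 0.002,"wx": 0,"wy": 0,"wz": 0,"gripper": 1},{"tx": 0.0027,"ty": -0.0042,"tz": 0.002,"wx": 0,"wy": 0,"wz": 0,"gripper": 1},{"tx": 0.0028,"ty": -0.0041,"tz": 0.002,"wx": 0,"wy": 0,"wz": 0,"gripper": 1},{"tx": 0.0029,"ty": -0.004,"tz": 0,"wx": 0,"wy": 0,"wz": 0,"gripper": 1},{"tx": 0.003,"ty": -0.004,"tz": 0,"wx": 0,"wy": 0,"wz": 0,"gripper": 1},{"tx": 0.0031,"ty": -0.0039,"tz": 0,"wx": 0,"wy": 0,"wz": 0,"gripper": 1},{"tx": 0.0033,"ty": -0.0038,"tz": 0,"wx": 0,"wy": 0,"wz": 0,"gripper": 1},{"tx": 0.0034,"ty": -0.0037,"tz": 0,"wx": 0,"wy": 0,"wz": 0,"gripper": 1},{"tx": 0,"ty": 0,"tz": 0,"wx": 0,"wy": 0,"wz": 0,"gripper": 1}])

```text
time_s: 5.75
eef_pos: [576.4, 116.5, 20.5]
tcp_rot: [-3.141, 0.004, -1.644]
wrist_force: [-1.2, 9.1, 4.4]
finger_gap: -0.003
```

```bash
python3 -c "
from h import *
tcp();im,v=blk(.4)
s=r.grab_frame('side')
a=cv2.resize(im[130:280,160:380],(440,300));b=cv2.resize(s[150:300,180:400],(440,300))
cv2.imwrite('pics/t3.png',np.vstack([a,b]))"
```

```text
t 5.75 tcp bar [-111.6   91. ] z 20.5 yaw rel -0.0 F [-1.2  9.1  4.4]
block bar [-85.4  -5.7] rel yaw 0.547 deg 31.3 loss 0.368 corners [[-81.7, 84.4], [-3.7, -43.8], [-89.1, -95.8], [-167.1, 32.4]]
```

View pics/t3.png

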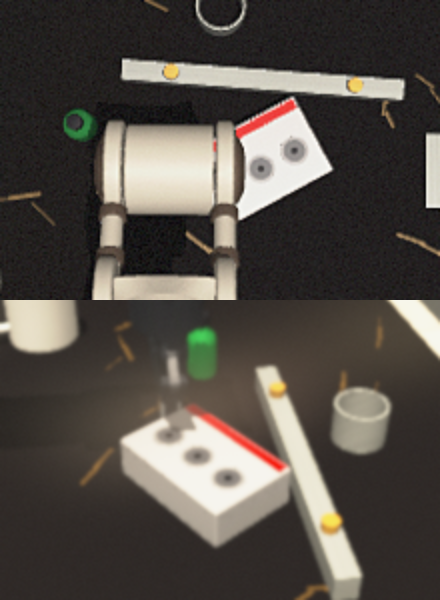

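Both views show the block turned about 13° (top red corner at crop (294,98), near the bar). Lateral position is already right, so I'll switch to pushing the back corner.

Emit:
send_rows(deltas=[{"tx": -0.026,"ty": 0.016,"tz": 0,"wx": 0,"wy": 0,"wz": 0,"gripper": 1},{"tx": 0.006,"ty": 0.04,"tz": 0,"wx": 0,"wy": 0,"wz": 0,"gripper": 1},{"tx": 0.015,"ty": 0.045,"tz": 0,"wx": 0,"wy": 0,"wz": 0,"gripper": 1},{"tx": 0.015,"ty": 0.03,"tz": 0,"wx": 0,"wy": 0,"wz": 0,"gripper": 1},{"tx": 0.04,"ty": 0,"tz": 0,"wx": 0,"wy": 0,"wz": 0,"gripper": 1},{"tx": 0.04,"ty": 0,"tz": 0,"wx": 0,"wy": 0,"wz": 0,"gripper": 1},{"tx": 0,"ty": 0,"tz": 0,"wx": 0,"wy": 0,"wz": 0,"gripper": 1}])

```text
time_s: 6.6
eef_pos: [439.2, 30.9, 20.1]
tcp_rot: [-3.14, -0.001, -1.648]
wrist_force: [-0.3, -0.3, 0.3]
finger_gap: -0.004
```

```bash
python3 -c "
from h import *
tcp();im,v=blk(.55)
i=cv2.resize(im[130:280,160:380],None,fx=3,fy=3)
p=((proj('top',box(*v[:3],100,150,45))-[160,130]+.5)*3).astype(int)[1::2];cv2.polylines(i,[p],True,(255,0,255),1)
cv2.imwrite('pics/t4.png',i)"
```

```text
t 6.6 tcp bar [-242.1   -4.5] z 20.1 yaw rel -0.004 F [-0.3 -0.3  0.3]
block bar [-89.3   0.4] rel yaw 0.571 deg 32.7 loss 0.04 corners [[-87.8, 90.5], [-6.7, -35.7], [-90.8, -89.8], [-171.9, 36.4]]
```

View pics/t4.png

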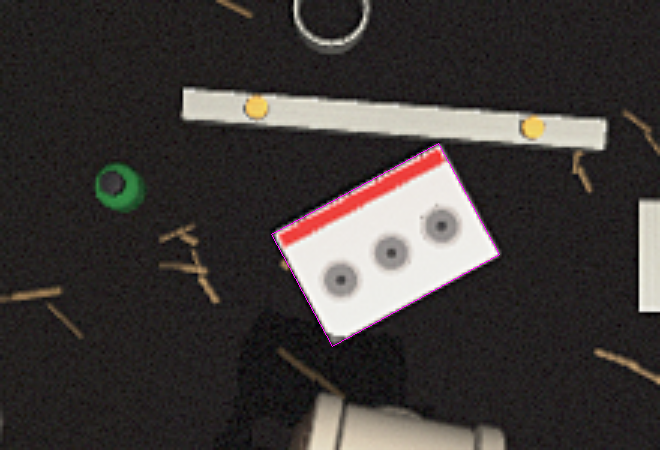

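Emit:
send_rows(deltas=[{"tx": -0.011,"ty": -0.028,"tz": 0,"wx": 0,"wy": 0,"wz": 0,"gripper": 1},{"tx": -0.011,"ty": -0.027,"tz": 0,"wx": 0,"wy": 0,"wz": 0,"gripper": 1},{"tx": -0.0035,"ty": -0.0036,"tz": 0,"wx": 0,"wy": 0,"wz": 0,"gripper": 1},{"tx": -0.0035,"ty": -0.0036,"tz": 0,"wx": 0,"wy": 0,"wz": 0,"gripper": 1},{"tx": -0.0034,"ty": -0.0037,"tz": 0,"wx": 0,"wy": 0,"wz": 0,"gripper": 1},{"tx": -0.0032,"ty": -0.0038,"tz": 0,"wx": 0,"wy": 0,"wz": 0,"gripper": 1},{"tx": -0.0031,"ty": -0.0039,"tz": 0,"wx": 0,"wy": 0,"wz": 0,"gripper": 1},{"tx": -0.003,"ty": -0.004,"tz": 0,"wx": 0,"wy": 0,"wz": 0,"gripper": 1},{"tx": -0.0028,"ty": -0.0041,"tz": 0,"wx": 0,"wy": 0,"wz": 0,"gripper": 1},{"tx": 0,"ty": 0,"tz": 0,"wx": 0,"wy": 0,"wz": 0,"gripper": 1}])

```text
time_s: 7.7
eef_pos: [519.7, 74.1, 18.1]
tcp_rot: [3.134, 0.001, -1.643]
wrist_force: [-6.1, 1.2, 2.9]
finger_gap: -0.002
```

```bash
python3 -c "
from h import *
tcp();im,v=blk(.3)
i=cv2.resize(im[130:280,160:380],None,fx=3,fy=3)
p=((proj('top',box(*v[:3],100,150,45))-[160,130]+.5)*3).astype(int)[1::2];cv2.polylines(i,[p],True,(255,0,255),1)
cv2.imwrite('pics/t5.png',i)"
```

```text
t 7.7 tcp bar [-165.    44.5] z 18.1 yaw rel 0.001 F [-6.1  1.2  2.9]
block bar [-80.9   3.1] rel yaw 0.38 deg 21.8 loss 0.166 corners [[-62.2, 91.3], [-6.6, -48.0], [-99.5, -85.1], [-155.1, 54.2]]
```

View pics/t5.png

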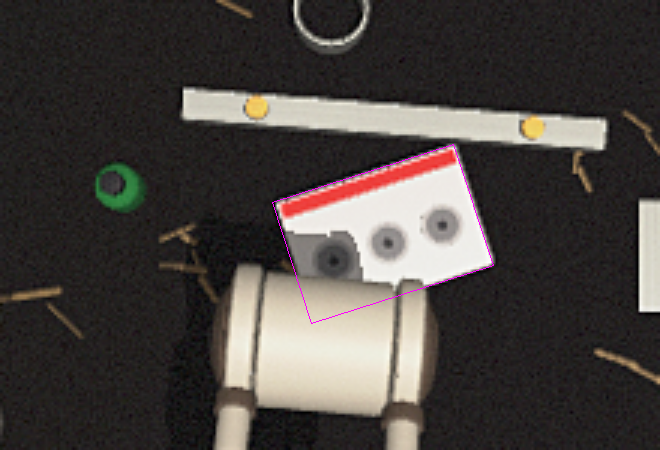

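Emit:
send_rows(deltas=[{"tx": -0.0028,"ty": -0.0042,"tz": 0,"wx": 0,"wy": 0,"wz": 0,"gripper": 1},{"tx": -0.0028,"ty": -0.0042,"tz": 0,"wx": 0,"wy": 0,"wz": 0,"gripper": 1},{"tx": -0.0028,"ty": -0.0042,"tz": 0,"wx": 0,"wy": 0,"wz": 0,"gripper": 1},{"tx": 0,"ty": 0,"tz": 0,"wx": 0,"wy": 0,"wz": 0,"gripper": 1},{"tx": 0,"ty": 0.035,"tz": 0,"wx": 0,"wy": 0,"wz": 0,"gripper": 1},{"tx": -0.037,"ty": 0,"tz": 0,"wx": 0,"wy": 0,"wz": 0,"gripper": 1},{"tx": -0.037,"ty": 0,"tz": 0,"wx": 0,"wy": 0,"wz": 0,"gripper": 1},{"tx": 0,"ty": 0,"tz": 0,"wx": 0,"wy": 0,"wz": 0,"gripper": 1}])

```text
time_s: 8.6
eef_pos: [505.6, 160.1, 19.2]
tcp_rot: [3.141, 0.001, -1.64]
wrist_force: [-0.0, -0.2, 0.4]
finger_gap: -0.004
```

```bash
python3 -c "
from h import *
tcp();im,v=blk(.3)
cv2.imwrite('pics/t6.png',im)"
```

```text
t 8.6 tcp bar [-185.4  129.2] z 19.2 yaw rel 0.004 F [-0.  -0.2  0.4]
block bar [-74.3   3. ] rel yaw 0.264 deg 15.1 loss 0.035 corners [[-45.6, 88.4], [-6.5, -56.4], [-103.1, -82.4], [-142.1, 62.4]]
```

Emit:
send_rows(deltas=[{"tx": 0,"ty": -0.04,"tz": 0,"wx": 0,"wy": 0,"wz": 0,"gripper": 1},{"tx": 0.005,"ty": -0.04,"tz": 0,"wx": 0,"wy": 0,"wz": 0,"gripper": 1},{"tx": 0.01,"ty": -0.04,"tz": 0,"wx": 0,"wy": 0,"wz": 0,"gripper": 1},{"tx": 0,"ty": 0,"tz": 0,"wx": 0,"wy": 0,"wz": 0,"gripper": 1},{"tx": 0.005,"ty": -0.0015,"tz": 0,"wx": 0,"wy": 0,"wz": 0,"gripper": 1},{"tx": 0.005,"ty": -0.0015,"tz": 0,"wx": 0,"wy": 0,"wz": 0,"gripper": 1},{"tx": 0.005,"ty": -0.0015,"tz": 0,"wx": 0,"wy": 0,"wz": 0,"gripper": 1},{"tx": 0.005,"ty": -0.0015,"tz": 0,"wx": 0,"wy": 0,"wz": 0,"gripper": 1},{"tx": 0.005,"ty": -0.001,"tz": 0,"wx": 0,"wy": 0,"wz": 0,"gripper": 1},{"tx": 0.005,"ty": -0.001,"tz": 0,"wx": 0,"wy": 0,"wz": 0,"gripper": 1},{"tx": 0.004,"ty": -0.001,"tz": 0,"wx": 0,"wy": 0,"wz": 0,"gripper": 1},{"tx": 0,"ty": 0,"tz": 0,"wx": 0,"wy": 0,"wz": 0,"gripper": 1}])

```text
time_s: 9.9
eef_pos: [631.1, 98.8, 19.0]
tcp_rot: [3.141, 0.001, -1.644]
wrist_force: [0.8, 3.7, -0.4]
finger_gap: 0.0
```

Emit:
send_rows(deltas=[{"tx": -0.02,"ty": 0,"tz": 0,"wx": 0,"wy": 0,"wz": 0,"gripper": 1},{"tx": -0.02,"ty": 0.02,"tz": 0,"wx": 0,"wy": 0,"wz": 0,"gripper": 1},{"tx": 0,"ty": 0.04,"tz": 0,"wx": 0,"wy": 0,"wz": 0,"gripper": 1},{"tx": 0,"ty": 0.04,"tz": 0,"wx": 0,"wy": 0,"wz": 0,"gripper": 1},{"tx": 0,"ty": 0.04,"tz": 0,"wx": 0,"wy": 0,"wz": 0,"gripper": 1},{"tx": 0,"ty": 0,"tz": 0,"wx": 0,"wy": 0,"wz": 0,"gripper": 1}])

```text
time_s: 10.5
eef_pos: [486.7, 148.7, 16.5]
tcp_rot: [3.131, -0.002, -1.642]
wrist_force: [-0.4, 0.3, -0.6]
finger_gap: 0.001
```

```bash
python3 -c "
from h import *
tcp();im,v=blk(.1)
i=cv2.resize(im[130:280,160:380],None,fx=3,fy=3)
p=((proj('top',box(*v[:3],100,150,45))-[160,130]+.5)*3).astype(int)[1::2];cv2.polylines(i,[p],True,(255,0,255),1)
cv2.imwrite('pics/t7.png',i)"
```

```text
t 10.5 tcp bar [-203.4  116.5] z 16.5 yaw rel 0.002 F [-0.4  0.3 -0.6]
block bar [-75.3 -16.8] rel yaw 0.175 deg 10.0 loss 0.037 corners [[-39.2, 65.8], [-13.0, -81.9], [-111.5, -99.4], [-137.6, 48.3]]
```

View pics/t7.png

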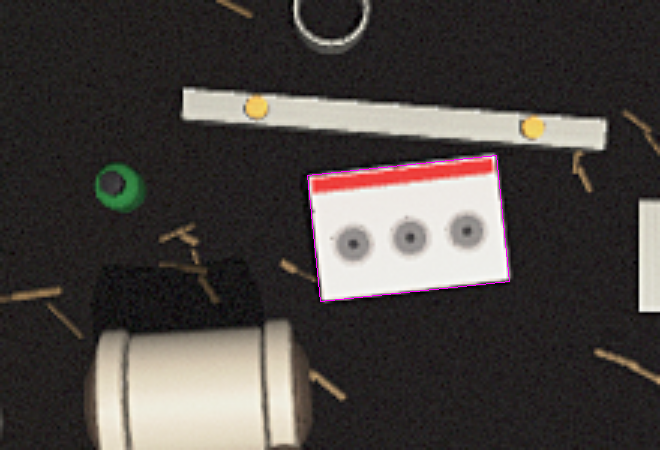

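The picture confirms the fit: the block is 10° off, with its red corner about 13 mm from the bar (crop (495,157)). I'll make one more turn from its rear left corner.

Emit:
send_rows(deltas=[{"tx": 0.04,"ty": 0,"tz": 0,"wx": 0,"wy": 0,"wz": 0,"gripper": 1},{"tx": 0.04,"ty": 0,"tz": 0,"wx": 0,"wy": 0,"wz": 0,"gripper": 1},{"tx": 0,"ty": -0.025,"tz": 0,"wx": 0,"wy": 0,"wz": 0,"gripper": 1},{"tx": 0,"ty": -0.02,"tz": 0,"wx": 0,"wy": 0,"wz": 0,"gripper": 1},{"tx": -0.001,"ty": -0.005,"tz": 0,"wx": 0,"wy": 0,"wz": 0,"gripper": 1},{"tx": -0.001,"ty": -0.005,"tz": 0,"wx": 0,"wy": 0,"wz": 0,"gripper": 1},{"tx": -0.001,"ty": -0.005,"tz": 0,"wx": 0,"wy": 0,"wz": 0,"gripper": 1},{"tx": -0.001,"ty": -0.005,"tz": 0,"wx": 0,"wy": 0,"wz": 0,"gripper": 1},{"tx": -0.001,"ty": -0.005,"tz": 0,"wx": 0,"wy": 0,"wz": 0,"gripper": 1},{"tx": 0,"ty": 0,"tz": 0,"wx": 0,"wy": 0,"wz": 0,"gripper": 1},{"tx": 0,"ty": 0.03,"tz": 0,"wx": 0,"wy": 0,"wz": 0,"gripper": 1},{"tx": 0,"ty": 0.04,"tz": 0,"wx": 0,"wy": 0,"wz": 0,"gripper": 1}])

```text
time_s: 11.8
eef_pos: [491.4, 73.5, 20.2]
tcp_rot: [-3.138, -0.0, -1.644]
wrist_force: [-1.2, -0.3, 0.3]
finger_gap: -0.001
```

Emit:
send_rows(deltas=[{"tx": 0.02,"ty": 0.03,"tz": 0,"wx": 0,"wy": 0,"wz": 0,"gripper": -1},{"tx": 0.03,"ty": 0,"tz": 0,"wx": 0,"wy": 0,"wz": 0,"gripper": -1},{"tx": 0,"ty": 0,"tz": 0,"wx": 0,"wy": 0,"wz": 0,"gripper": -1}])

```text
time_s: 12.1
eef_pos: [456.3, 24.2, 19.8]
tcp_rot: [-3.14, -0.001, -1.646]
wrist_force: [-0.4, -0.4, 0.8]
finger_gap: 0.506
```

```bash
python3 -c "
from h import *
tcp();im,v=blk(.05)
i=cv2.resize(im[130:280,160:380],None,fx=3,fy=3)
p=((proj('top',box(*v[:3],100,150,45))-[160,130]+.5)*3).astype(int)[1::2];cv2.polylines(i,[p],True,(255,0,255),1)
cv2.imwrite('pics/t8.png',i)"
```

```text
t 12.1 tcp bar [-224.5   -9.9] z 19.8 yaw rel -0.001 F [-0.4 -0.4  0.8]
block bar [-65.3 -18.5] rel yaw 0.009 deg 0.5 loss 0.045 corners [[-16.0, 57.0], [-14.6, -93.0], [-114.6, -93.9], [-116.0, 56.1]]
```

```bash
python3 - <<'E'
from h import *
s=r.grab_frame('side')
m=r.masks_of('side','block')[0]['mask'];f=r.masks_of('side','fence_face')[0]['mask']
b=fit('side',m,(617,0,-.06),100,150,45);print('side block',RF@(np.array(b[:2])-F),b[2]-A,b[3])
def cost(v):
    M=np.kron(f.astype(np.uint8),np.ones((4,4),np.uint8));z=np.zeros_like(M)
    cv2.fillConvexPoly(z,cv2.convexHull(((proj('side',box(v[0],v[1],v[2]/100,24,340,30))+.5)*4).round().astype(np.int32)),1);return 1-(z&M).sum()/(z|M).sum()
o=minimize(cost,[693,17,-7.3],method='Nelder-Mead',options=dict(initial_simplex=[[693,17,-7.3],[699,17,-7.3],[693,25,-7.3],[693,17,-3]]));print('side bar',o.x,o.fun,'near face bar-x',RF@(o.x[:2]-F)-[12,0])
t=cv2.imread('pics/t8.png')
cs=cv2.resize(s[175:295,200:380],None,fx=3.6,fy=3.6,interpolation=cv2.INTER_CUBIC)
tb=cv2.resize(r.grab_frame('top')[155:195,240:350],None,fx=6,fy=6,interpolation=cv2.INTER_CUBIC)
# nominal bar edge (z30 near edge) and block front edge z45, gap measured in top grey profile
g=cv2.cvtColor(r.grab_frame('top'),cv2.COLOR_BGR2GRAY).astype(float)
for y in(-80,-60,-40,-20,0,20,40):
    xs=np.arange(-45,30,.5);P=np.array([np.r_[F+RF.T@np.array([x,y]),30] for x in xs]);uv=proj('top',P)
    pr=cv2.remap(g.astype(np.float32),uv[:,0].astype(np.float32)[None],uv[:,1].astype(np.float32)[None],cv2.INTER_LINEAR)[0]
    i=np.argmin(np.where((xs>-14)&(xs<-2),pr,999));th=lambda a:(a.max()+pr[i])/2
    up=next((xs[k] for k in range(i,len(xs)) if pr[k]>(pr[xs>2].max()+pr[i])/2),None)
    R=im=None
    dn=next((xs[k] for k in range(i,0,-1) if pr[k]>(pr[xs<-14].max()+pr[i])/2),None)
    print(y,'bar edge x(z30)',up,'block edge as if z30',dn)
H=cs.shape[0];canvas=np.zeros((600,664,3),np.uint8);canvas[:240,:660]=tb;canvas[242:242+358,:648]=cs[:358];cv2.imwrite('pics/t9.png',canvas)
E
```

```text
side block [-65.73563113 -16.12519016] 0.0042077003930557355 0.03900067426097453
side bar [692.31191326  17.34511103  -7.43887375] 0.04388675200201775 near face bar-x [-0.6999104   0.57647643]
-80 bar edge x(z30) 0.0 block edge as if z30 -13.5
-60 bar edge x(z30) -0.5 block edge as if z30 -14.0
-40 bar edge x(z30) 0.0 block edge as if z30 -14.0
-20 bar edge x(z30) 0.5 block edge as if z30 -14.0
0 bar edge x(z30) -0.5 block edge as if z30 -14.5
20 bar edge x(z30) 0.0 block edge as if z30 -14.0
40 bar edge x(z30) 0.0 block edge as if z30 -15.0
```

View pics/t9.png

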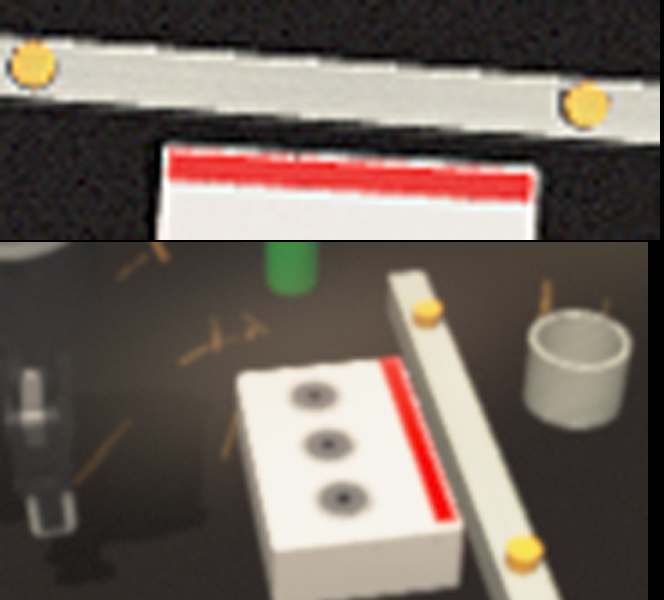

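Top and side agree: the block is square within 0.5°, clear of the bar by 15 mm, with its ends at y ≈ +57 and −93. Next is the straight push with open fingers.

Emit:
send_rows(deltas=[{"tx": 0.008,"ty": 0,"tz": 0.01,"wx": 0,"wy": 0,"wz": 0,"gripper": -1},{"tx": 0,"ty": 0,"tz": 0,"wx": 0,"wy": 0,"wz": 0,"gripper": -1},{"tx": 0,"ty": 0,"tz": 0,"wx": 0,"wy": 0,"wz": 0,"gripper": -1},{"tx": 0,"ty": -0.035,"tz": 0,"wx": 0,"wy": 0,"wz": 0,"gripper": -1},{"tx": 0,"ty": -0.035,"tz": 0,"wx": 0,"wy": 0,"wz": 0,"gripper": -1},{"tx": 0,"ty": -0.018,"tz": 0,"wx": 0,"wy": 0,"wz": 0,"gripper": -1},{"tx": 0,"ty": -0.005,"tz": 0,"wx": 0,"wy": 0,"wz": 0,"gripper": -1},{"tx": 0,"ty": -0.005,"tz": 0,"wx": 0,"wy": 0,"wz": 0,"gripper": -1},{"tx": 0,"ty": -0.004,"tz": 0,"wx": 0,"wy": 0,"wz": 0,"gripper": -1},{"tx": 0,"ty": 0,"tz": 0,"wx": 0,"wy": 0,"wz": 0,"gripper": -1}])

```text
time_s: 13.45
eef_pos: [554.9, 11.2, 8.6]
tcp_rot: [3.136, 0.001, -1.643]
wrist_force: [-4.4, 1.3, 3.1]
finger_gap: 1.002
```

```bash
python3 -c "
from h import *
tcp();im,v=blk(.0)"
```

```text
t 13.45 tcp bar [-125.3  -15.6] z 8.6 yaw rel 0.001 F [-4.4  1.3  3.1]
block bar [-55.9 -18.5] rel yaw -0.004 deg -0.2 loss 0.471 corners [[-5.7, 56.3], [-6.2, -93.7], [-106.2, -93.3], [-105.7, 56.7]]
```

Emit:
send_rows(deltas=[{"tx": 0,"ty": -0.003,"tz": 0,"wx": 0,"wy": 0,"wz": 0,"gripper": -1},{"tx": 0,"ty": -0.003,"tz": 0,"wx": 0,"wy": 0,"wz": 0,"gripper": -1},{"tx": 0,"ty": -0.003,"tz": 0,"wx": 0,"wy": 0,"wz": 0,"gripper": -1},{"tx": 0,"ty": -0.003,"tz": 0,"wx": 0,"wy": 0,"wz": 0,"gripper": -1},{"tx": 0,"ty": -0.001,"tz": 0,"wx": 0,"wy": 0,"wz": 0,"gripper": -1},{"tx": 0,"ty": 0,"tz": 0,"wx": 0,"wy": 0,"wz": 0,"gripper": -1}])

```text
time_s: 14.15
eef_pos: [565.8, 10.5, 8.3]
tcp_rot: [3.132, 0.001, -1.644]
wrist_force: [-13.0, 1.4, 8.9]
finger_gap: 1.002
```

Emit:
send_rows(deltas=[{"tx": 0,"ty": -0.001,"tz": 0,"wx": 0,"wy": 0,"wz": 0,"gripper": -1},{"tx": 0,"ty": 0,"tz": 0,"wx": 0,"wy": 0,"wz": 0,"gripper": -1}])

```text
time_s: 14.35
eef_pos: [566.3, 10.5, 8.3]
tcp_rot: [3.13, 0.001, -1.644]
wrist_force: [-14.5, 1.2, 11.5]
finger_gap: 0.994
```

Emit:
send_rows(deltas=[{"tx": 0,"ty": -0.001,"tz": 0,"wx": 0,"wy": 0,"wz": 0,"gripper": -1},{"tx": 0,"ty": 0,"tz": 0,"wx": 0,"wy": 0,"wz": 0,"gripper": -1}])

```text
time_s: 14.55
eef_pos: [567.6, 10.4, 8.3]
tcp_rot: [3.131, 0.001, -1.644]
wrist_force: [-13.6, 1.6, 10.1]
finger_gap: 0.999
```

Emit:
send_rows(deltas=[{"tx": 0,"ty": -0.001,"tz": 0,"wx": 0,"wy": 0,"wz": 0,"gripper": -1},{"tx": 0,"ty": -0.001,"tz": 0,"wx": 0,"wy": 0,"wz": 0,"gripper": -1},{"tx": 0,"ty": 0,"tz": 0,"wx": 0,"wy": 0,"wz": 0,"gripper": -1}])

```text
time_s: 14.85
eef_pos: [569.2, 10.3, 8.3]
tcp_rot: [3.13, 0.001, -1.644]
wrist_force: [-14.8, 2.1, 11.6]
finger_gap: 1.004
```

Emit:
send_rows(deltas=[{"tx": 0,"ty": -0.001,"tz": 0,"wx": 0,"wy": 0,"wz": 0,"gripper": -1},{"tx": 0,"ty": 0,"tz": 0,"wx": 0,"wy": 0,"wz": 0,"gripper": -1}])

```text
time_s: 15.05
eef_pos: [569.2, 10.3, 8.3]
tcp_rot: [3.128, 0.001, -1.643]
wrist_force: [-19.7, 2.0, 15.8]
finger_gap: 1.0
```

Emit:
send_rows(deltas=[{"tx": 0,"ty": -0.001,"tz": 0,"wx": 0,"wy": 0,"wz": 0,"gripper": -1},{"tx": 0,"ty": -0.001,"tz": 0,"wx": 0,"wy": 0,"wz": 0,"gripper": -1},{"tx": 0,"ty": -0.001,"tz": 0,"wx": 0,"wy": 0,"wz": 0,"gripper": -1},{"tx": 0,"ty": 0,"tz": 0,"wx": 0,"wy": 0,"wz": 0,"gripper": -1}])

```text
time_s: 15.45
eef_pos: [569.0, 10.4, 7.7]
tcp_rot: [3.12, 0.001, -1.643]
wrist_force: [-28.7, 0.1, 23.1]
finger_gap: 1.001
```

Emit:
send_rows(deltas=[{"tx": 0,"ty": 0.01,"tz": 0,"wx": 0,"wy": 0,"wz": 0,"gripper": -1},{"tx": 0,"ty": 0.03,"tz": 0,"wx": 0,"wy": 0,"wz": 0,"gripper": -1},{"tx": 0,"ty": 0.04,"tz": 0,"wx": 0,"wy": 0,"wz": 0,"gripper": -1},{"tx": 0,"ty": 0.04,"tz": 0,"wx": 0,"wy": 0,"wz": 0,"gripper": -1},{"tx": 0,"ty": 0.02,"tz": -0.02,"wx": 0,"wy": 0,"wz": 0,"gripper": -1},{"tx": 0,"ty": 0,"tz": -0.03,"wx": 0,"wy": 0,"wz": 0,"gripper": -1},{"tx": 0,"ty": 0,"tz": 0,"wx": 0,"wy": 0,"wz": 0,"gripper": -1}])

```text
time_s: 16.15
eef_pos: [441.0, 18.8, 62.7]
tcp_rot: [-3.134, -0.001, -1.644]
wrist_force: [0.8, -0.5, -0.2]
finger_gap: 1.0
```

```bash
python3 - <<'E'
from h import *
tcp();im,v=blk(0)
s=r.grab_frame('side')
m=r.masks_of('side','block')[0]['mask'];b=fit('side',m,(630,0,-.06),100,150,45);print('side block',RF@(np.array(b[:2])-F),b[2]-A,b[3])
a=cv2.resize(im[130:240,190:400],None,fx=3,fy=3,interpolation=cv2.INTER_CUBIC);c=cv2.resize(s[175:265,200:410],None,fx=3,fy=3,interpolation=cv2.INTER_CUBIC)
cv2.imwrite('pics/t10.png',np.vstack([a,c]))
E
```

```text
t 16.15 tcp bar [-239.4  -16.5] z 62.7 yaw rel 0.0 F [ 0.8 -0.5 -0.2]
block bar [-50.4 -18.6] rel yaw 0.013 deg 0.7 loss 0.03 corners [[-1.3, 57.1], [0.6, -92.9], [-99.4, -94.2], [-101.3, 55.8]]
side block [-51.04078972 -16.62403666] 0.005579680288209904 0.02389324519146241
```

View pics/t10.png

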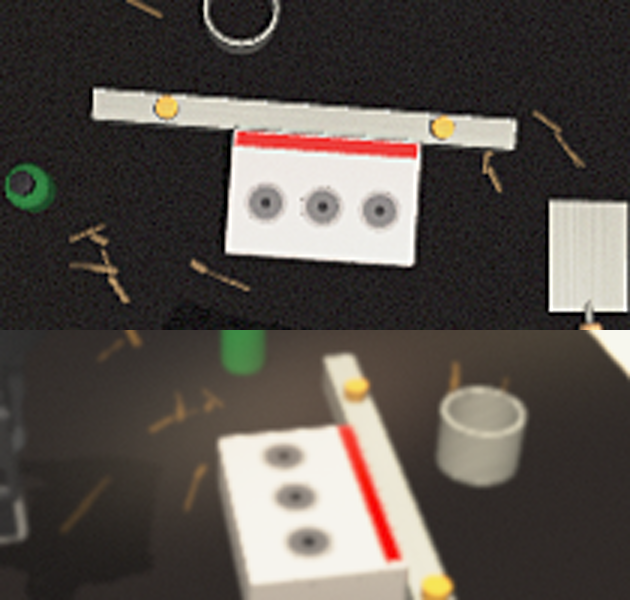

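The block is flush against the bar along the whole red edge (crop (238,133)–(417,147)), between the screws at (166,107) and (442,127). The hand is clear and the bystanders haven't moved, so I'm handing it in.

```bash
python3 -c "
from h import *
print(r.sign_off())"
```

```text
the job is handed in; nothing more can be done
None
```

The block's red face is flush against the bar, between the two brass screws, and I handed the job in about 16 s into the run. `sign_off` reported no verdict.

- **Turning:** I walked the block clockwise from about 45° to 0.5° off square. I used four closed-fingertip pushes, alternating between its left face and its rear-left corner.
- **Step 1 margin:** The block then stood about 15 mm clear of the bar, against the 12 mm required. Top and side cameras agreed to about 1 mm.
- **Final push:** I pushed it straight forward with the fingers open until it stopped against the bar, at about 37 N wrist force.
- **Final position:** The ends of the red face are within about 1.5 mm of the bar. They lie at y ≈ +57 and −93 mm, inside the ±110 mm limit, and the block is under 1° off square.
- **Hand and bystanders:** The hand is about 120 mm back from the block and the wrist force reads near zero. The cutter, bottle and spatula look unmoved in the last picture. The torch and mug were outside it and I did not check them again, but the hand never went near them.

Two fits disagreed with the pictures along the way. The first network fit of the bar was plainly wrong, so I located the bar from its screws instead. Block fits taken while the arm covered part of it were off, so I re-measured each time after backing away.

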